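Close a denture flask in the trigger clamp, then release the clamp and slide it back

TASK

The brass denture flask lying in the trigger clamp is still open by a few millimetres: pump the clamp's trigger until the two halves of the flask meet rim to rim, squeezing gently, because the plaster mould inside cracks under a hard squeeze. Then push the clamp's steel release lever back and, keeping it pushed, slide the moving jaw all the way back to the rear end of its bar, leaving the flask shut in its place and everything else on the bench where it is.

Things in the scene. Friction and masses are not known exactly. Their poses are not given: they have to be found in the camera images.
- press: Plywood board 370x190x15 mm fixed to the bench, carrying a one-handed trigger clamp that lies on its side, its mid-plane 52 mm above the bench. Origin: on the bench under the bar's centre line. +x along the bar, the way the moving jaw closes; +y the side to which the jaws reach; -y the side of handle, trigger and lever; z up. Board: x -165..205, y -65..125 mm; fixed jaw at x 157 mm.
- jaw (a joint): Position (m) of the sliding body that carries moving jaw, handle, trigger and lever: 0 fully back at the bar's rear end block, growing as it closes; its jaw face is at press x = this value and meets the flask at about 0.086 + flask. A brake lets it be pushed forward (3 N) but not back unless the lever is pressed. A full squeeze advances it 4 to 5 mm; its travel ends at 0.097.
- jaw_face (a point): Centre of the moving jaw's rubber face, 62 mm (along y) x 42 mm high, which presses on the flask's lid; rides on the sliding body.
- handle_back (a point): Point on the rear (-x) face of the black pistol handle, 85 mm from the bar's centre line, at mid-height. The handle is 26 mm deep (x), 28 mm thick (38 to 66 mm above the bench) and runs along -y to 135 mm from the bar's centre line.
- trigger_pad (a point): Point on the front (+x) face of the black trigger blade, 85 mm from the bar's centre line, mid-height, 64 mm in front of handle_back at rest. Blade 10 mm thick, 22 mm high, 28 to 116 mm from the bar's centre line; 24 mm of free space between blade and handle. Its pivot lies beyond the bar, 95 mm from this point. Fully squeezed, this point has moved 20 mm towards the handle.
- trigger (a joint): Trigger angle (rad): 0 at rest (spring return), about 0.21 fully squeezed; first 0.03 idle. At the pad the spring takes 1 to 3 N; closing the flask takes about 9 N if squeezed against the handle, 15 to 17 N if the trigger alone is pushed. Once it is shut, 15 N stalls part-way, below 0.15, and jaw force grows 2 to 3 N per newton: 15 to 20 N is right; 27 N, or a fast hard stop, cracks the mould.
- lever_pad (a point): Front (+x) face of the bright steel release lever, where it is pressed, 44 mm from the bar's centre line on the handle's side, 38 mm in front of the trigger blade. Lever blade 7 mm thick, 20 mm high (42 to 62 mm above the bench), 20 to 58 mm from the bar's centre line. Pushed towards the handle (press -x) with 3 to 10 N it swings about 12 mm to its stop, then drags the whole body back.
- lever (a joint): Release lever angle (rad): 0 at rest (brake on, a spring returns it), 0.20 pressed to its stop; the brake is off above about 0.05.
- flask (a joint): How far the flask's upper half (facing the moving jaw) has gone on along its two guide pins (m): 0 is 8 mm open, 0.008 is shut, rim to rim. Stiff: it needs about 20 N and stays where it is left. The brass flask, 108 x 71 mm over lugs and rims and 60 mm deep when shut, stands loose on its side against the fixed jaw (at first up to 3 mm off it), its top 88 mm above the bench.
- flask_rim (a point): Centre of the rim of the flask's lower half (the half next to the fixed jaw), 52 mm above the bench; the upper half's rim comes to meet it.
- cast: Bystander: plaster cast of a jaw on its base, 70 x 62 x 36 mm.
- spare_flask: Bystander: a second brass flask, closed, 86 x 72 x 56 mm.
- mixing_bowl: Bystander: dark rubber mixing bowl, 116 mm across, 62 mm high.
- paste_jar: Bystander: white jar, 54 mm across, 55 mm high.
- wax_knife: Bystander: spatula-like wax knife with a wooden handle, 170 mm long, lying.
- bench_brush: Bystander: small brush with a wooden handle, 170 mm long, lying.
- wax_tin: Bystander: flat aluminium tin, 48 mm across, 16 mm high, on the clamp's board behind the moving jaw.
Mind the look-alikes: they are no part of the job. Leave any pink or purple look-alike of the part that bears flask alone.

How it is judged (in metres and radians):
On the way, in this order (a step that is already met when the one before it is completed fails the run):
1. with the trigger squeezed, the moving jaw presses on the flask, which is still open (value of joint trigger above 0.04 rad and contact force between jaw and flask above 15 N and value of joint flask below 0.0065 m), for 0.02 s.
2. the flask is shut rim to rim (value of joint flask above 0.007 m), for 0.1 s.
3. the release lever is held pressed while the jaw has come well away from the flask (value of joint lever above 0.05 rad and value of joint jaw below 0.07 m), for 0.05 s.
At the end, for the whole second after the job is handed in: The flask is shut to within 1 mm and stands within 20 mm of where it stood, the moving jaw is back to within 10 mm of the rear end of its travel and at rest, and trigger and release lever have sprung back (value of joint flask above 0.007 m and value of joint jaw below 0.01 m and velocity of joint jaw below 0.005 m/s and value of joint each of lever, trigger below 0.04 rad and distance of flask_rim from where it was at the start of the episode below 0.02 m); the robot touches nothing.
It fails at once if the moving jaw pressed with more than 80 N: the plaster mould inside the flask cracked (contact force between jaw and flask above 80 N).
It fails at once if a bystander was pushed by more than 20 mm (distance of any of cast, spare_flask, mixing_bowl, paste_jar, wax_knife, bench_brush, wax_tin from where it was at the start of the episode above 0.02 m).
It also fails if it takes over 64 s, if anything falls off the work surface, if the arm or the gripper's body presses on something with over 40 N, if the wrist force passes 120 N, or if a joint passes its speed limit or range.

ROBOT

A 7-joint arm with a two-finger parallel gripper is mounted at the origin on the work surface. World frame = base frame: x ahead of the robot, y to its left, z up, the work surface at z = 0. Lengths are in mm, angles in rad, forces in N, time in s.
With the tool pointing down it reaches from about 425 to 1025 mm from the base axis. Payload 9.4 kg.
Tool frame: the origin (TCP) lies midway between the tips of the shut fingers; the grasp point (between the pads) lies 19 mm behind it; z points along the fingers, y is the line along which they close (so a half turn about z gives the same grasp; the last joint's range is limited). The gripper opens to 93 mm and grips with 3 to 60 N. Pads are 15 mm wide; open, the fingers measure 128 mm over their backs; the gripper's body (75 mm by 188 mm) begins 65 mm behind the grasp point.
Start: joints at [-1.371, 0.599, -0.003, 1.599, 0.002, 0.943, -0.08], TCP at [198.132, 697.401, 218.618] pointing down, gripper open.
Joint ranges: [-2.57, 2.57], [-0.35, 1.97], [-1.29, 1.29], [0.11, 2.56], [-1.05, 4.19], [0.11, 1.86], [-2.63, 2.63]. Speed limits (rad/s): [2.22, 2.22, 3.01, 3.01, 3.14, 3.14, 3.14].

INTERFACE

Orientations are given as a rotation vector (axis times angle).
In Python, from bench import arm, claw, solver, optics, order, status gives the robot as it stands. Calls block until the motion is done:
- arm.move_ptp(position, orientation): joint-space move of the TCP to a pose.
- arm.move_straight(position, frame=None, rate=150, max_force=None): straight line of the TCP; frame=None keeps the orientation; rate is the mean speed in mm/s. With max_force (N) it stops when the force on the tool has changed by that much, and returns True; else False.
- arm.set_joints(angles): joint-space move.
- claw.move_gripper(opening, newtons=None): finger opening in mm; newtons is the grip in N (None keeps the last); returns when the fingers have stopped.
- arm.wait(seconds).
- solver.ik(position, orientation): joint angles nearest the present ones, or None.
- optics.read_camera(name): name is "scene" or "top" or "wrist"; returns a dict with "img" (400x640x3 uint8, red, green, blue), "depth" (400x640 float32, mm along the optical axis (not along the pixel's ray), 0 where there is no reading), "intrinsics" (3x3 intrinsics, pixels), "k1" (the pictures are not rectified: a ray, as slopes to the right and down, at radius r is drawn at 1 + k1 r^2 times it, then the intrinsics apply), "R" (3x3) and "t" (3): a world point X has camera coordinates R X + t; the wrist camera has in their place "tool_from_camera" (4x4, takes a point from camera to tool coordinates, whose origin is the TCP and whose axes are the flange's). Camera axes: x right, y down, z forward; pixel columns grow to the right and rows downward; lengths in mm; the calibration is good to about 2 mm. A picture is of the moment at which its call begins: read the wrist's pose just before it.
A pose or a line that the arm cannot do raises arm.IKError and nothing moves.
- order.hand_in(): hands the job in; it is judged then, once.
Readings, each from a call of its own:
- status.read_t(): time.
- status.read_qpos(): joint angles.
- status.read_qd(): joint speeds.
- status.read_joint_torque(): joint torques, N m.
- status.read_position(): TCP position.
- status.read_orientation(): TCP orientation.
- status.read_wrist_force(): force on the tool from outside, world axes, zero at the start.
- status.read_wrist_torque(): the same for the moment, N m.
- status.read_opening(): finger opening in mm.
- status.read_grasp_force(): force on a finger pad.
Only numpy, scipy, OpenCV 4.12 (cv2) and the standard library are available. Lean on these libraries where they do the work, as an engineer would, in place of code of your own. Each camera call takes 0.05 s, during which the arm holds its last target. There are 200 camera calls.

## Working session

There is one attempt and no reset: what is moved stays moved. The work goes in short steps, each a Python script; the robot and the scene stay as the last script left them, time stands still between calls to the robot, and variables do not carry over. Pictures are saved under pics/ and viewed, at most 10 in all, crops included, and the job is handed in when it is done.

```bash
mkdir -p pics; ls; cat > h.py <<'E'
import numpy as np, cv2
from bench import arm, claw, solver, optics, order, status
def save(img,name): cv2.imwrite('pics/'+name, np.ascontiguousarray(img[:,:,::-1]))
def ray(c,u,v):
    K=c["intrinsics"]; p=cv2.undistortPoints(np.array([[[u,v]]],float),K,np.array([c["k1"],0,0,0,0.]))[0,0]
    d=c["R"].T@np.array([p[0],p[1],1]); return -c["R"].T@c["t"], d
def onz(c,u,v,z):
    o,d=ray(c,u,v); return o+d*(z-o[2])/d[2]
E
python3 - <<'E'
from h import *
for n in("top","scene"):
    c=optics.read_camera(n); save(c["img"],n+"0.png"); np.savez(n+"0.npz",**{k:v for k,v in c.items()})
    print(n,c["intrinsics"],c["k1"],-c["R"].T@c["t"],c["R"])
print(status.read_position(),status.read_orientation(),status.read_t())
E
```

```text
pics
top [[388.6445037    0.         323.05156209]
 [  0.         388.6445037  197.51836904]
 [  0.           0.           1.        ]] -0.08611686754899281 [ 382.2466121     5.42865144 1096.74051065] [[-0.01321627 -0.99967358  0.02186448]
 [-0.98952149  0.00993159 -0.14404369]
 [ 0.14377952 -0.0235391  -0.98932975]]
scene [[498.54443763   0.         317.61188733]
 [  0.         498.54443763 197.17686271]
 [  0.           0.           1.        ]] -0.03896587917877616 [1428.4607355   450.15257956  945.60523126] [[-0.46056275  0.88749491  0.01532104]
 [ 0.57824494  0.31308456 -0.75339953]
 [-0.67343503 -0.33812844 -0.65738453]]
[198.01329682 697.02331047 217.88754787] [-4.33281245e-01 -3.11150161e+00  2.01229599e-03] 0.1
```

View pics/top0.png

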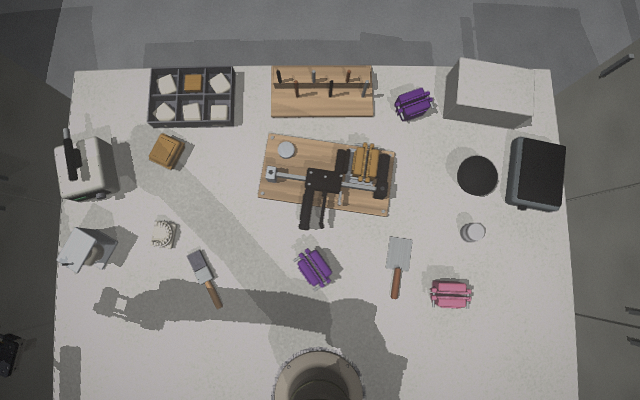

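View pics/scene0.png

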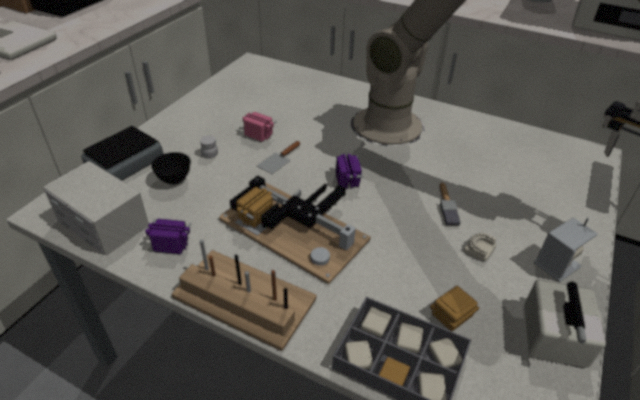

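The top view shows the clamp's board around (327,174), with the brass flask in the clamp at (367,162). Other flasks are the loose brass one at (167,150), purple ones at (413,104) and (314,267), and a pink one at (451,293). The flask at (367,162) is the one meant, because it stands between the jaws. I'll confirm that in a crop and fit the board.

```bash
python3 - <<'E'
from h import *
c=dict(np.load("top0.npz")); im=c["img"]
save(cv2.resize(im[125:240,250:405],None,fx=5,fy=5,interpolation=cv2.INTER_CUBIC),"crop_top.png")
hsv=cv2.cvtColor(im,cv2.COLOR_RGB2HSV)
m=cv2.inRange(hsv,(5,50,60),(25,255,255)); m[:128]=0;m[220:]=0;m[:,:250]=0;m[:,402:]=0
m=cv2.morphologyEx(m,cv2.MORPH_OPEN,np.ones((3,3)))
cs,_=cv2.findContours(m,cv2.RETR_EXTERNAL,cv2.CHAIN_APPROX_NONE)
pts=np.vstack([k for k in cs if cv2.contourArea(k)>50])[:,0]
h=cv2.convexHull(pts)[:,0]
W=np.array([onz(c,u,v,15)[:2] for u,v in h],np.float32)
r=cv2.minAreaRect(W); print(r, cv2.boxPoints(r)); 
r2=cv2.boxPoints(cv2.minAreaRect(h.astype(np.float32)));print(r2)
E
```

```text
((613.0689697265625, -32.35722351074219), (367.68157958984375, 202.6746826171875), 80.91011047363281) [[ 483.9604  -197.87962]
 [ 684.0898  -229.89894]
 [ 742.17755  133.16518]
 [ 542.04816  165.1845 ]]
[[257.33496 197.10023]
 [267.66992 128.20049]
 [396.66748 147.55013]
 [386.33252 216.44987]]
```

View pics/crop_top.png

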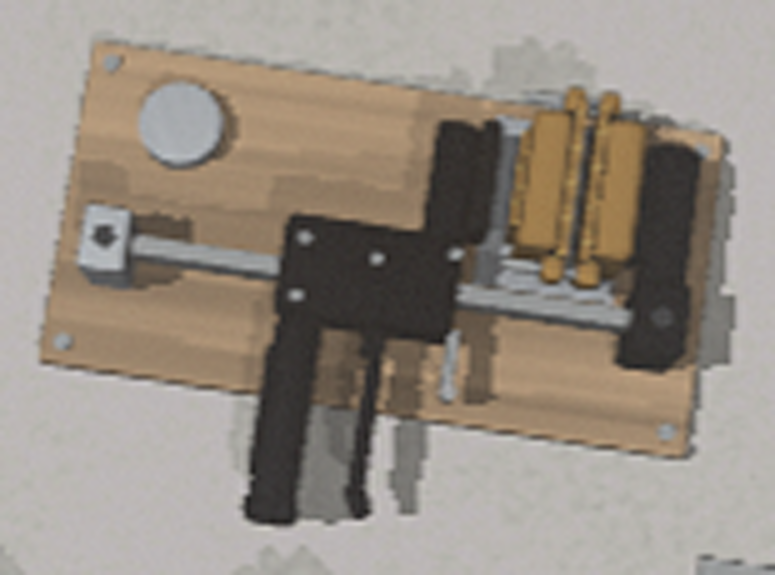

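The crop confirms it: the brass flask at (525-640,100-280) stands between the jaws. The handle is at (275,420), the trigger at (365,430), the bright steel lever at (450,365) and the tin at (180,123). Next I'll fit the press frame.

```bash
cat >> h.py <<'E'
def fit(P,Q):
    P=np.array(P,float);Q=np.array(Q,float);p0=P.mean(0);q0=Q.mean(0)
    A=(P-p0).T@(Q-q0);a=np.arctan2(A[0,1]-A[1,0],A[0,0]+A[1,1])
    R=np.array([[np.cos(a),-np.sin(a)],[np.sin(a),np.cos(a)]]);t=q0-R@p0
    return R,t,a,(R@P.T).T+t-Q
E
python3 - <<'E'
from h import *
c=dict(np.load("top0.npz"))
cr=lambda u,v:((u+.5)/5-.5+250,(v+.5)/5-.5+125)
cor=[(95,42),(720,132),(688,458),(40,362)]
Q=[onz(c,*cr(*p),15)[:2] for p in cor]
P=[(-165,125),(205,125),(205,-65),(-165,-65)]
R,t,a,e=fit(P,Q);print(t,a,np.degrees(a));print(e.round(1))
np.savez("press0.npz",R=R,t=t,a=a)
inv=lambda u,v,z:(R.T@(onz(c,*cr(u,v),z)[:2]-t)).round(1)
for n,u,v,z in[("handle tip L",247,515,66),("handle tip R",296,522,66),("handle root L",272,325,66),("trig tip L",346,515,63),("trig tip R",370,515,63),("trig root R",381,337,63),("lever tip R",453,400,62),("lever tip L",441,398,62),("lever root R",459,335,62),("tin",180,123,31),("jawface top",495,180,73),("fixedjaw L",640,240,73),("flask rim low",597,190,88),("flask lid rim",580,190,88),("lid L",525,180,80)]: print(n,inv(u,v,z))
# scene check with depth
s=dict(np.load("scene0.npz"))
def proj(c,X):
    o,_=cv2.projectPoints(np.array([X],float),cv2.Rodrigues(c["R"])[0],c["t"].reshape(3),c["intrinsics"],np.array([c["k1"],0,0,0,0.]));return o.ravel().round(1)
im=s["img"].copy()
for p in P:
    q=R@np.array(p)+t; pr=proj(s,[*q,15]);print(pr); cv2.circle(im,tuple(int(x) for x in pr),1,(255,0,0),-1)
save(cv2.resize(im[160:290,200:390],None,fx=4,fy=4,interpolation=cv2.INTER_CUBIC),"crop_scene.png")
E
```

```text
[580.84548218  -7.56772679] -1.7251305442410145 -98.84269929411688
[[ 0.5  1.9]
 [-0.3 -3.5]
 [ 0.5 -0.2]
 [-0.8  1.8]]
handle tip L [ -32.9 -135.4]
handle tip R [  -6.6 -135.3]
handle root L [-34.8 -32.5]
trig tip L [  19.1 -127.7]
trig tip R [  31.7 -125.9]
trig root R [ 24.1 -30.1]
lever tip R [ 67.2 -58.3]
lever tip L [ 60.7 -58.1]
lever root R [ 65.7 -22.7]
tin [-105.1   80. ]
jawface top [73.1 62.5]
fixedjaw L [155.2  41.1]
flask rim low [127.1  61.3]
flask lid rim [118.   59.9]
lid L [88.8 63.1]
[329.8 280.5]
[218.3 216.1]
[264.3 180.9]
[371.6 235.1]
```

View pics/crop_scene.png

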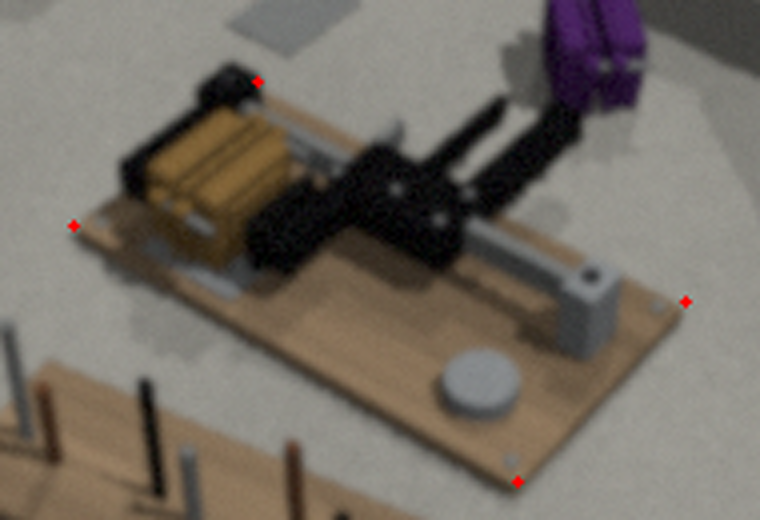

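```bash
cat >> h.py <<'E'
from scipy.spatial.transform import Rotation as Ro
try:
    _p=np.load("press0.npz"); R=_p["R"];t=_p["t"]
    ex=np.array([*R[:,0],0]);ez=np.array([0,0,-1.])
    def ori(s): y=s*ex; return Ro.from_matrix(np.c_[np.cross(y,ez),y,ez]).as_rotvec()
    def W(x,y,z): return [*(R@np.array([x,y])+t),z]
    def inP(v): v=np.array(v); return np.r_[R.T@(v[:2]-t),v[2]]
    def F(): v=np.array(status.read_wrist_force()); return np.r_[R.T@v[:2],v[2]].round(1)
except FileNotFoundError: pass
def st(m=""): print(m,"t",round(float(status.read_t()),2),"P",inP(status.read_position()).round(1),"F",F(),"open",np.round(status.read_opening(),1),"grip",np.round(status.read_grasp_force(),1),flush=True)
E
python3 - <<'E'
from h import *
q0=np.array(status.read_qpos()); best=None
for s in(1,-1):
    q=solver.ik(W(0,-88,160),ori(s)); print(s,q)
    if q is not None:
        d=abs(np.array(q)-q0).max()
        if best is None or d<best[0]: best=(d,s)
s=best[1]; open("sgn","w").write(str(s))
arm.move_ptp(W(0,-88,160),ori(s)); st()
arm.move_straight(W(0,-88,35),rate=100,max_force=8); st("down")
claw.move_gripper(76,16); st("76")
x=inP(status.read_position())[0]
print(arm.move_straight(W(14,-88,35),rate=15,max_force=9)); st("push")
c=optics.read_camera("top"); np.savez("top1.npz",**c); save(cv2.resize(c["img"][125:240,250:405],None,fx=5,fy=5,interpolation=cv2.INTER_CUBIC),"crop1.png")
E
```

```text
1 [-0.61198374  0.49725608  0.69772056  2.20684437 -0.5590248   0.6160946
 -1.23000397]
-1 [-0.15141205  0.41265585  0.03301046  2.18019508 -0.025364    0.54908509
  1.31692818]
 t 2.77 P [ -0.8 -87.9 159.9] F [-0.4  0.3 -0.3] open 92.9 grip 0.0
down t 4.17 P [ -0.  -87.8  35.3] F [ 0.1 -0.7 -0.1] open 93.4 grip 0.0
76 t 4.7 P [ -0. -88.  35.] F [ 0.1 -0.2 -0.9] open 76.3 grip 0.0
False
push t 5.78 P [ 14.1 -88.1  35. ] F [-3.2  0.6 -1.3] open 76.2 grip 1.8
```

View pics/crop1.png

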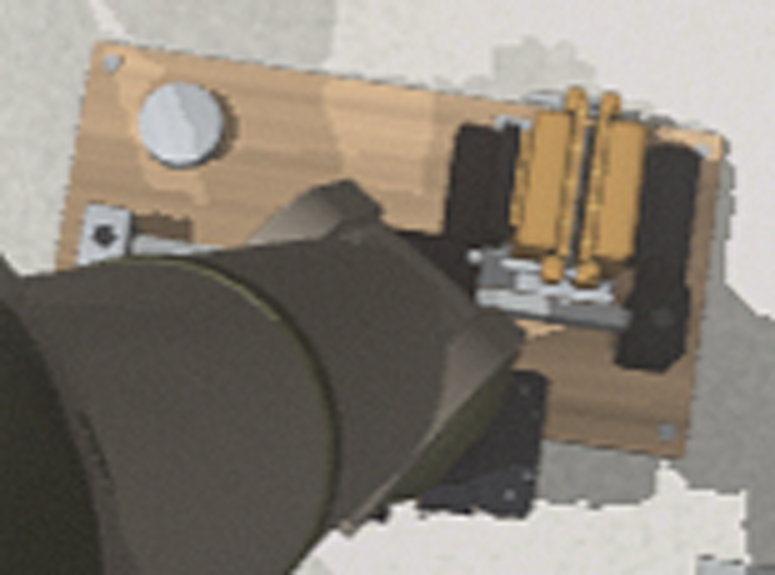

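The jaw has advanced about 10 mm and its face is now next to the flask lid (x≈520 in the crop). The flask hasn't moved. I'll do the first squeeze in steps at low force.

```bash
cat >> h.py <<'E'
def squeeze(c,opens,n):
    arm.move_straight(W(c,-88,35),rate=40); 
    for o in opens:
        claw.move_gripper(o,n); st(f"sq {o}")
        if status.read_opening()>o+3: break
E
python3 - <<'E'
from h import *
squeeze(6,[66,60,56,52,48,44],11)
claw.move_gripper(80,11); st("rel")
# find handle again: gentle push
print(arm.move_straight(W(30,-88,35),rate=15,max_force=2.2)); st("touch")
E
```

```text
sq 66 t 6.62 P [  6.1 -88.   35. ] F [-0.5 -0.2  0.1] open 66.3 grip 0.0
sq 60 t 6.98 P [  5.9 -88.1  35. ] F [ 0.7 -0.2 -0. ] open 60.2 grip 1.8
sq 56 t 7.32 P [  5.1 -88.1  35. ] F [-6.2  0.1 -0.4] open 56.2 grip 4.7
sq 52 t 7.65 P [  4.4 -88.1  35. ] F [-8.6 -0.2 -1.1] open 52.4 grip 6.9
sq 48 t 7.97 P [  3.5 -88.2  34.9] F [-10.4   0.   -0.5] open 48.8 grip 11.3
sq 44 t 8.19 P [  3.5 -88.2  34.9] F [-10.7   0.2  -0.7] open 48.6 grip 11.3
rel t 8.9 P [  6. -88.  35.] F [0.5 0.9 0.5] open 79.9 grip 0.0
True
touch t 9.84 P [ 19.  -88.1  34.8] F [-1.6  1.2  0.5] open 79.9 grip 0.5
```

```bash
python3 - <<'E'
from h import *
squeeze(5,[66,58,54,50,47,44],13)
claw.move_gripper(80,13); st("rel")
print(arm.move_straight(W(30,-88,35),rate=15,max_force=2.2)); st("touch")
h=inP(status.read_position())[0]-40
squeeze(h+22+4,[66,58,54,50,47,44],13)
claw.move_gripper(80,13); st("rel")
print(arm.move_straight(W(30,-88,35),rate=15,max_force=2.2)); st("touch")
c=optics.read_camera("top"); np.savez("top2.npz",**c); save(cv2.resize(c["img"][125:240,250:405],None,fx=5,fy=5,interpolation=cv2.INTER_CUBIC),"crop2.png")
E
```

```text
sq 66 t 10.83 P [  5.4 -88.2  35. ] F [ 0.9 -1.6  0.7] open 66.2 grip 1.1
sq 58 t 11.23 P [  6.7 -88.6  34.9] F [ 7.4 -2.1  0.6] open 58.1 grip 3.7
sq 54 t 11.56 P [  6.6 -88.7  34.9] F [ 7.2 -2.6  0.2] open 54.4 grip 7.9
sq 50 t 11.89 P [  5.9 -88.8  34.9] F [ 5.4 -2.8  0.4] open 50.3 grip 9.6
sq 47 t 12.2 P [  5.5 -88.8  34.9] F [ 3.7 -3.3  0.8] open 47.3 grip 10.3
sq 44 t 12.51 P [  5.1 -88.7  34.9] F [ 3.1 -4.9  0.3] open 44.3 grip 10.8
rel t 13.27 P [  4.7 -87.8  35. ] F [ 1.2 -0.9 -0.6] open 79.7 grip 0.0
True
touch t 14.39 P [ 22.7 -88.1  34.8] F [-0.5 -0.1  0.1] open 79.9 grip 0.4
sq 66 t 15.38 P [  9.1 -88.2  35. ] F [ 1.5 -1.   0.3] open 66.0 grip 1.0
sq 58 t 15.78 P [ 10.4 -88.5  34.9] F [ 7.5 -2.1  0.4] open 58.6 grip 3.7
sq 54 t 16.11 P [ 10.3 -88.7  34.9] F [ 6.6 -3.3  1. ] open 54.4 grip 8.0
sq 50 t 16.44 P [  9.6 -88.8  34.9] F [ 4.7 -3.5  0.2] open 50.7 grip 9.7
sq 47 t 16.75 P [  9.1 -88.8  34.9] F [ 4.4 -3.8  0.8] open 47.2 grip 10.3
sq 44 t 17.06 P [  8.7 -88.7  34.9] F [ 3.1 -3.8  0.5] open 44.5 grip 11.6
rel t 17.82 P [  8.4 -87.8  35. ] F [ 0.1  0.1 -0.9] open 80.1 grip 0.0
True
touch t 18.9 P [ 26.3 -88.1  34.8] F [-0.5 -0.1  0.4] open 80.0 grip 0.3
```

View pics/crop2.png

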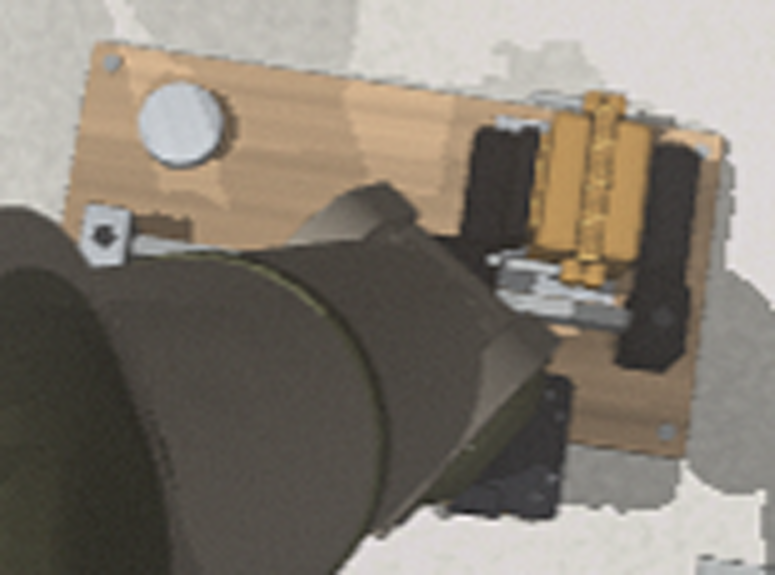

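The rims are now almost touching at (600,190). One more squeeze at 15 N should stall part-way if the flask is shut.

```bash
python3 - <<'E'
from h import *
h=inP(status.read_position())[0]-40
squeeze(h+22+4,[66,60,57,54,51,48,46],15)
arm.wait(.3); st("hold")
claw.move_gripper(80,15); st("rel")
print(arm.move_straight(W(34,-88,35),rate=15,max_force=2.2)); st("touch")
E
```

```text
sq 66 t 19.94 P [ 12.7 -88.2  35. ] F [ 0.6 -0.7  0.3] open 66.0 grip 1.1
sq 60 t 20.31 P [ 13.5 -88.5  35. ] F [ 5.6 -2.3 -0.1] open 60.0 grip 3.1
sq 57 t 20.62 P [ 14.2 -88.6  34.9] F [ 7.9 -2.6  0.1] open 57.4 grip 4.1
sq 54 t 20.92 P [ 13.7 -88.8  34.9] F [ 6.8 -3.1 -0. ] open 54.4 grip 10.1
sq 51 t 21.15 P [ 13.  -88.8  34.9] F [ 4.9 -3.7  1.6] open 52.4 grip 15.5
sq 48 t 21.37 P [ 13.  -88.8  34.9] F [ 4.9 -3.2  1.1] open 52.6 grip 15.5
hold t 21.67 P [ 13.  -88.8  34.9] F [ 4.2 -3.3  0.8] open 52.8 grip 15.5
rel t 22.32 P [ 11.9 -87.8  35. ] F [ 0.1 -0.4 -0.2] open 79.7 grip 0.0
True
touch t 23.27 P [ 26.3 -88.1  34.8] F [-2.  -0.   0.4] open 79.9 grip 0.5
```

The squeeze stalled at an opening of 52.6 mm, about 0.12 rad, so the flask is shut. Next is the release lever.

```bash
python3 - <<'E'
from h import *
o=ori(int(open("sgn").read()))
arm.move_straight(W(20,-88,35),rate=60)
arm.move_straight(W(20,-88,140),rate=150)
claw.move_gripper(0,30)
arm.move_straight(W(120,-44,140),rate=150)
arm.move_straight(W(120,-44,37),rate=90,max_force=8); st("down")
print(arm.move_straight(W(85,-44,37),rate=25,max_force=18)); st("lever")
print(arm.move_straight(W(20,-44,37),rate=35,max_force=18)); st("drag")
print(arm.move_straight(W(-14,-44,37),rate=20,max_force=12)); st("end")
E
```

```text
down t 27.83 P [120.  -43.7  37.4] F [ 0.6 -0.3  0.3] open 0.7 grip 0.0
False
lever t 29.38 P [ 85.1 -44.1  37. ] F [ 2.3 -0.7 -0.3] open 0.7 grip 0.8
False
drag t 31.39 P [ 20.1 -44.   37. ] F [1.4 0.3 0.2] open 0.6 grip 0.7
True
end t 32.62 P [ -4.  -43.9  36.9] F [2.9 0.  1.3] open 0.7 grip 1.3
```

```bash
python3 - <<'E'
from h import *
print(arm.move_straight(W(-9,-44,37),rate=10,max_force=8)); st("end2")
arm.move_straight(W(40,-44,37),rate=60); st("off")
arm.move_straight(W(40,-44,200),rate=150)
arm.move_straight(W(300,-44,200),rate=200); st("away")
c=optics.read_camera("top"); save(cv2.resize(c["img"][125:240,250:405],None,fx=5,fy=5,interpolation=cv2.INTER_CUBIC),"crop3.png")
E
```

```text
True
end2 t 32.98 P [ -3.9 -43.9  36.9] F [ 2.6 -0.1  1.3] open 0.2 grip 1.1
off t 33.85 P [ 39.7 -44.   37. ] F [-0.2 -0.5 -0.1] open 0.6 grip 0.0
away t 36.53 P [298.9 -44.  199.8] F [-0.8  0.8 -0.2] open 0.4 grip 0.0
```

View pics/crop3.png

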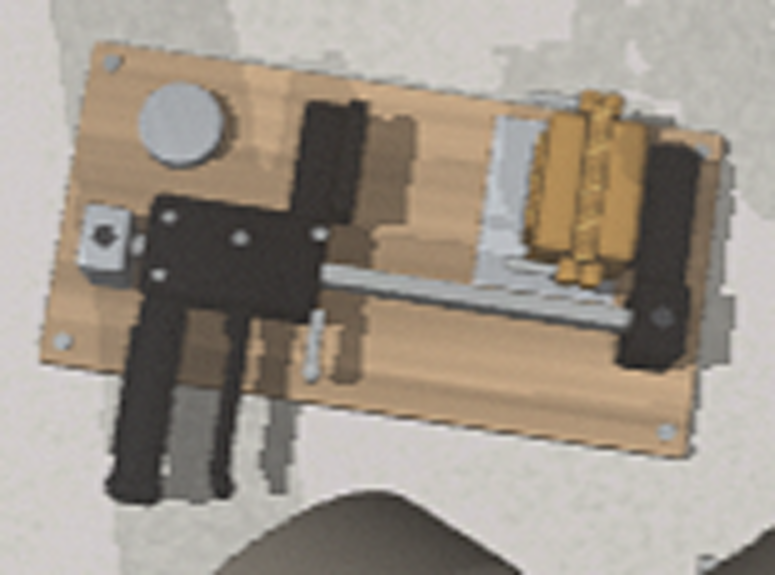

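The jaw is back at the end block: the lever tip has shifted about 75 mm from its start, where the jaw read about 73 mm. The flask is shut at (600,190), the tin hasn't moved, and the trigger and lever have sprung back.

```bash
python3 -c "
from h import *
print(order.hand_in())"
```

```text
the job is handed in; nothing more can be done
None
```

I handed the job in at about 37 s of the 64 s allowed, and the hand-in gave no verdict: the flask looks shut rim to rim in its place, the jaw is back at the rear end of its bar, trigger and lever have sprung back, and the tin on the board hasn't moved; I took no final picture of the other bystanders.

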